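Clear and pop open the bur case

ROBOT

A 6-joint arm with a two-finger parallel gripper is mounted at the origin on the work surface. World frame = base frame: x ahead of the robot, y to its left, z up, the work surface at z = 0. Lengths are in m, angles in rad, forces in N, time in s.
With the tool pointing down it reaches from about 0.35 to 0.975 m from the base axis. Payload 4.9 kg.
Tool frame: the origin (TCP) lies midway between the tips of the shut fingers; the grasp point (between the pads) lies 19 mm behind it; z points along the fingers, y is the direction in which the jaws open and shut (so a half turn about z gives the same grasp; the last joint's range is limited). The gripper opens to 85 mm and grips with 20 to 120 N. Pads are 22 mm wide; open, the fingers measure 114 mm over their backs; the gripper's body (76 mm by 85 mm) begins 54 mm behind the grasp point. The pads swing forward as they close: fully open they stand 13 mm farther back than shut.
Start: joints at [1.208, 0.053, 1.613, -0, 1.476, -0.119], TCP at [0.151, 0.607, 0.231] pointing down, gripper open.
Joint ranges: [-3.01, 3.01], [-1.01, 2.22], [0.06, 2.58], [-1.02, 4.17], [0.09, 2.62], [-3.14, 3.14]. Speed limits (rad/s): [2.57, 2.57, 3.14, 3.14, 3.14, 3.14].

INTERFACE

Orientations are given as a unit quaternion [w, x, y, z].
In Python, from plant import manip, cams gives the robot as it stands.
- The arm moves only by the tool jog_arm, never from a script. Its argument "targets" is a list of rows, each a list of 4 numbers: the shift along the tool's x, y, z in m, then the turn about the tool's z in degrees. A call has 1 to 5 rows; each row is the pose to reach, as a shift and turn from the pose commanded when the call began, along the tool's axes at that moment; what a row does not reach only later rows make up. A row lasts 1/12 s, in which the tool goes at most 41.7 mm and 7.16 degrees, less where a joint would pass 70% of its speed; a pose out of reach is approached as far as the arm can. A call with a gripper value outside its range is refused whole. "fingers" is the opening, from 0 (shut) to 1 (fully open), set as the call begins (left out, the last holds). The fingers move at their own pace and stop on an object; the grip force is fixed at half the most. Time passes only in rows, so rows that repeat a pose let the fingers close. It gives the time, the measured TCP pose, the force and the opening at its end, in the units of the state.
- manip.state(): the state, without advancing time (a new reading comes with each control period).
- cams.grab_frame(name): name is "side" or "top"; returns the picture (420x560x3 uint8, red, green, blue); there is no depth.
- cams.get_calibration(name): a dict with "camera_matrix" (3x3 intrinsics, pixels), "cam_to_world" (4x4, takes a point from camera to world coordinates). Camera axes: x right, y up, looking along -z (the intrinsics and any distortion apply to the point x, -y, -z); pixel columns grow to the right and rows downward; lengths in m; the calibration is good to about 2 mm. A picture is of the moment at which its call begins. get_calibration takes no time and is no camera call.
- manip.job_done(): hands the job in, once; it reports no verdict.
The state is a dict: "time": time; "joint_pos": joint angles; "joint_vel": joint speeds; "joint_efforts": joint torques, N m; "tool_pos": TCP position; "tool_rot": TCP orientation; "contact_force": force on the tool from outside, world axes, zero at the start; "ft_torque": the same for the moment, N m; "gripper_width": opening from 0.0 (shut) to 1.0 (fully open).
Only numpy, scipy, OpenCV 4.12 (cv2) and the standard library are available. Lean on these libraries where they do the work, as an engineer would, in place of code of your own. Each camera call takes 0.05 s, during which the arm holds its last target. There are 200 camera calls.

TASK

A plaster dental model has been left standing on the aluminium touch-latch lid of the wide case. Without lifting it, push the model with the fingertips across onto the fixed top beside that lid, wholly off the lid and still upright; only then press the lid down at its free edge until its catch lets go, and come away so that the spring leaves the lid standing ajar. Keep the narrow case shut and leave the bowl, the jar and the spatula alone.

Things in the scene. Friction and masses are not known exactly. Their poses are not given: they have to be found in the camera images.
- wide_case: The wide low grey bench case, 170 (x) by 250 (y), 85 high, fixed to the bench. Origin: centre of its underside; x runs from its front (nearer the robot) to its back, y to the left seen from the front, z up. The lid fills x -70 to +60, y -117 to -1 of its level top and is flush with it; grey rims of 12 in front, 24 behind, 8 at the side.
- wide_top (a point): Centre, on the surface, of the wide case's fixed top: the solid grey half beside the lid (its +y side), 170 (x) by 124 (y), flush with the shut lid, 85 above the bench. The model belongs here; y of the case 0.5 to 125.
- wide_lid (a joint): Angle (rad) of the wide case's lid: 0 shut, negative pressed in, positive open. Plate 130 long, 116 wide, 10 thick, hinged at its back, free edge in front. Pressing the free edge 3 to 4 mm down (about 8 N; hard stop at 6 mm) frees the catch; when let go, a spring swings it to about 0.39 rad, free edge some 50 above the case top. It does not catch again.
- wide_lid_spot (a point): Centre of a small flat black dot (18 across) on top of the wide case's lid, 16 behind the middle of its free edge: the place to press. Moves with the lid; 85 above the bench when shut.
- model_center (a point): The loose plaster dental model (about 160 g): cream, a rectangular base 62 (x) by 56 (y) by 18 high with a horseshoe of teeth on it, 32 high in all. This point is in its middle, 15 above its underside, z up. It starts on the wide case's lid, within 0.25 rad of square with the case. It slides with a friction of about 0.6.
- narrow_case: The narrow low grey bench case, 170 (x) by 130 (y), 85 high, fixed to the bench. Origin: centre of its underside; x runs from its front (nearer the robot) to its back, y to the left seen from the front, z up. Its aluminium lid (106 wide) fills nearly the whole top. The two cases may stand either way round, left or right.
- narrow_lid (a joint): Angle in rad of the narrow case's lid, same touch latch: 0 shut. It must stay shut.
- bowl: Loose black rubber mixing bowl, 110 across the rim, 60 high, beyond the cases; origin at the centre of its underside. Leave it.
- jar: Loose white jar with a cap, 60 across, 85 high, beyond the cases; origin at the centre of its underside. Leave it.
- spatula: Loose spatula with a wooden handle, 190 long, lying flat on the bench beyond the cases; origin at the underside of its middle. Leave it.
- model: The same plaster model; origin at the centre of its underside, z up, long side of the base along x.

How it is judged:
On the way, in this order (a step that is already met when the one before it is completed fails the run):
1. the model stands upright on the fixed top beside the lid, with the lid still shut (y of model_center in the frame of wide_case between 0.026 and 0.118 m and x of model_center in the frame of wide_case between -0.08 and 0.08 m and z of model_center in the frame of wide_case between 0.094 and 0.106 m and angle between model_center's own z axis and vertical below 0.15 rad and value of joint wide_lid below 0.03 rad and linear speed of model below 0.02 m/s), for 0.1 s.
2. the fingers press the wide case's lid in (contact force between the fingers and wide_lid above 1 N and value of joint wide_lid below -0.012 rad), for 0.02 s.
At the end, for the whole second after the job is handed in: Wide lid ajar (0.25 to 0.6 rad); model upright (within 0.15 rad) and still on the wide case's fixed top, its middle 26 mm or more past the lid's edge and not beyond the case; narrow lid shut (within 0.02 rad); bowl, jar and spatula within 30 mm of their start (y of model_center in the frame of wide_case between 0.026 and 0.118 m and x of model_center in the frame of wide_case between -0.08 and 0.08 m and z of model_center in the frame of wide_case between 0.094 and 0.106 m and angle between model_center's own z axis and vertical below 0.15 rad and value of joint wide_lid between 0.25 and 0.6 rad and value of joint narrow_lid between -0.02 and 0.02 rad and linear speed of model below 0.02 m/s and distance of each of bowl, jar, spatula from where it was at the start of the episode below 0.03 m); the robot touches nothing.
It fails at once if the model is lifted off the case top (by more than 15 mm) (z of model_center in the frame of wide_case above 0.115 m).
It fails at once if the model is tipped or pushed off the case (angle between model_center's own z axis and vertical above 0.35 rad or z of model_center in the frame of wide_case below 0.085 m).
It fails at once if the wide lid springs open while the model still stands on it (value of joint wide_lid above 0.08 rad and y of model_center in the frame of wide_case below 0.02 m).
It fails at once if the narrow case's lid opens (value of joint narrow_lid above 0.05 rad).
It fails at once if the bowl, the jar or the spatula is moved more than 30 mm (distance of any of bowl, jar, spatula from where it was at the start of the episode above 0.03 m).
It also fails if it takes over 46 s, if anything falls off the work surface, if the arm or the gripper's body presses on something with over 40 N, if the wrist force passes 120 N, or if a joint passes its speed limit or range.

## Working session

There is one attempt and no reset: what is moved stays moved. The work goes in short steps, Python scripts to look and compute and a tool call to move; the robot and the scene stay as the last step left them, time stands still between calls to the robot, and variables do not carry over. Pictures are saved under pics/ and viewed, about 8 in all and at most 12, crops included, and the job is handed in when it is done.

Besides the shell and the picture viewer there is one more tool, called after "Request:" in YAML: its name, and indented under it one key for each argument. jog_arm: Moves the arm, as the interface text tells. Its arguments: {"type":"object","properties":{"targets":{"type":"array"},"fingers":{"type":"number"}},"required":["targets"]}

```bash
mkdir -p pics
cat > h.py <<'E'
import numpy as np, cv2
from plant import manip, cams
def grab(cam,name):
    im=cams.grab_frame(cam); cv2.imwrite(f'pics/{name}.png',im[:,:,::-1]); return im
def ray(cam,uv,z):
    c=cams.get_calibration(cam); K=np.array(c['camera_matrix']); T=np.array(c['cam_to_world'])
    uv=np.atleast_2d(np.float64(uv)); d=np.c_[uv,np.ones(len(uv))]@np.linalg.inv(K).T
    d=d*[1,-1,-1]@T[:3,:3].T; o=T[:3,3]
    return o+d*((z-o[2])/d[:,2])[:,None]
E
python3 - <<'E'
from h import *
for c in('top','side'):
    grab(c,c+'0'); k=cams.get_calibration(c); print(k)
s=manip.state(); print(s)
E
```

```text
{'camera_matrix': array([[493.90452101,   0.        , 280.70512136],
       [  0.        , 493.90452101, 208.6771066 ],
       [  0.        ,   0.        ,   1.        ]]), 'cam_to_world': array([[-0.00784489,  0.99966092, -0.02482955,  0.58496578],
       [-0.99995946, -0.00795218, -0.00422506, -0.02272291],
       [-0.00442108,  0.0247954 ,  0.99968277,  1.12928544],
       [ 0.        ,  0.        ,  0.        ,  1.        ]])}
{'camera_matrix': array([[392.73205101,   0.        , 279.44213612],
       [  0.        , 392.73205101, 210.44170457],
       [  0.        ,   0.        ,   1.        ]]), 'cam_to_world': array([[ 0.89303772,  0.30082931, -0.33464213,  0.35377667],
       [-0.44952705,  0.56299882, -0.69351118, -0.58012738],
       [-0.02022536,  0.76976233,  0.6380101 ,  0.59643386],
       [ 0.        ,  0.        ,  0.        ,  1.        ]])}
{'time': 0.1, 'joint_pos': array([ 1.20801756e+00,  5.33075720e-02,  1.61419111e+00, -2.40305952e-05,
        1.47598998e+00, -1.18989936e-01]), 'joint_vel': array([ 0.00038497,  0.00026003, -0.00509633, -0.00074942, -0.00124392,
        0.00092931]), 'joint_efforts': array([ 6.02839846e-04, -3.94902062e+01, -3.71362281e+01, -1.12202838e-04,
        3.89685243e-03, -1.32000565e-05]), 'tool_pos': array([0.15065725, 0.60597629, 0.23015502]), 'tool_rot': array([-2.14541961e-04,  1.21591587e-01,  9.92579764e-01, -9.23484285e-04]), 'contact_force': array([-0.19532051,  0.85066424, -0.58917512]), 'ft_torque': array([ 0.00504648, -0.00553523, -0.01742939]), 'gripper_width': 0.9971996315656317}
```

View pics/top0.png

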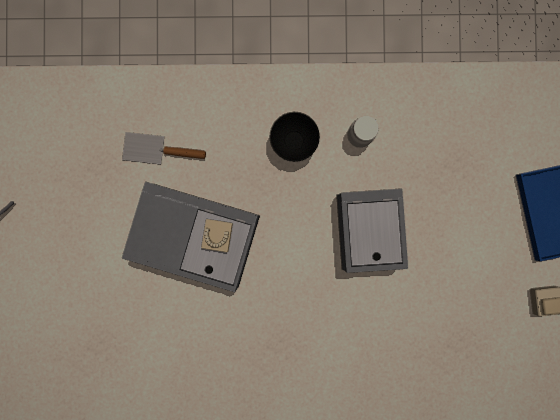

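View pics/side0.png

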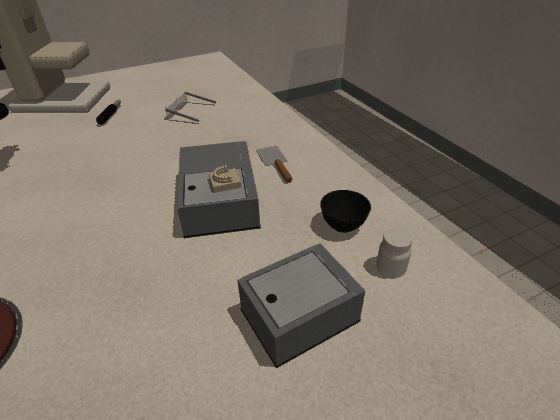

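The top view shows the wide case at about (190,238), yawed, with its lid on the right half, the model at (216,236) and the dot at (209,269). The narrow case is separate, at (373,230). The side view agrees.

Run:
```python
from h import *
im=cv2.imread('pics/top0.png'); hsv=cv2.cvtColor(im,cv2.COLOR_BGR2HSV).astype(int)
win=np.zeros(im.shape[:2],bool); win[180:300,120:262]=1
for p in [(160,225),(195,265),(230,265),(216,247),(208,230),(100,300)]: print(p,im[p[1],p[0]],hsv[p[1],p[0]])
g=hsv
m=win&(g[...,1]>70)&(g[...,2]>120); 
def rect(mask,z,n):
    mask=cv2.morphologyEx(mask.astype(np.uint8),cv2.MORPH_OPEN,np.ones((3,3)))
    k,l,st,_=cv2.connectedComponentsWithStats(mask); c=1+np.argmax(st[1:,4]); 
    cs,_=cv2.findContours((l==c).astype(np.uint8),cv2.RETR_EXTERNAL,cv2.CHAIN_APPROX_NONE)
    w=ray('top',cs[0][:,0,:],z)[:,:2]; r=cv2.minAreaRect((w*1000).astype(np.float32)); print(n,st[c],r,cv2.boxPoints(r).round().tolist())
rect(m,.085+.018,'model')
lid=win&(g[...,2]>110)&(g[...,1]<60)
rect(lid,.085,'lid')
dot=win&(g[...,2]<45); 
dd=np.zeros_like(win); dd[262:276,202:216]=1
ys,xs=np.nonzero(dot&dd); print('dot',xs.mean(),ys.mean(),len(xs),ray('top',[xs.mean(),ys.mean()],.085))
cv2.imwrite('pics/c.png',cv2.resize(im[175:305,115:265],None,fx=5,fy=4.6,interpolation=cv2.INTER_CUBIC))
```

```text
(160, 225) [78 79 81] [10  9 81]
(195, 265) [119 122 127] [ 11  16 127]
(230, 265) [115 117 124] [  7  19 124]
(216, 247) [54 68 78] [18 78 78]
(208, 230) [70 84 94] [18 65 94]
(100, 300) [123 139 147] [ 20  42 147]
model [205 219  26  24 392] ((564.1592407226562, 114.68704223632812), (53.70036315917969, 45.02248764038086), 80.10099029541016) [[537.0, 92.0], [582.0, 84.0], [591.0, 137.0], [547.0, 145.0]]
lid [ 120  218  142   82 3497] ((507.2694091796875, 173.0643768310547), (297.9486389160156, 170.54981994628906), 89.60720825195312) [[421.0, 25.0], [592.0, 24.0], [594.0, 321.0], [423.0, 323.0]]
dot 208.5744680851064 269.3191489361702 47 [[0.4841264  0.13488385 0.085     ]]
```

View pics/c.png

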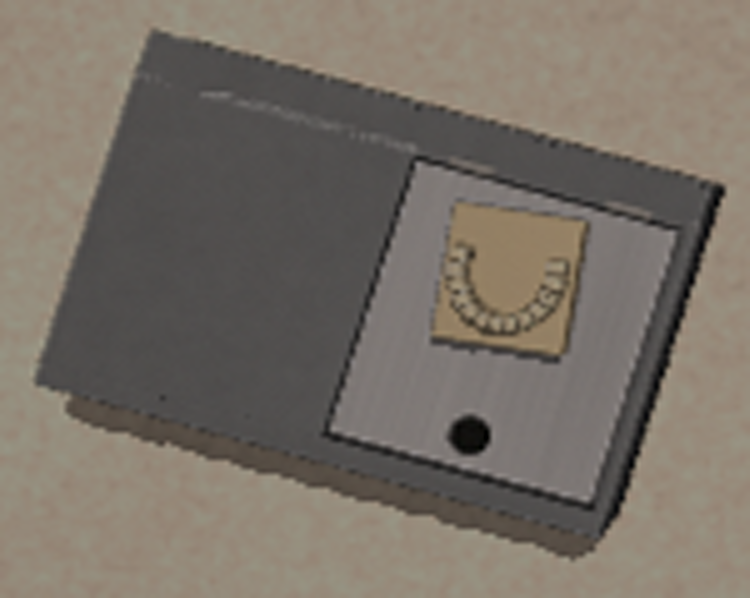

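The crop shows these lid corners: (415,157), (328,433), (592,506) and (678,229). The model's base top is at (455,203), (587,221), (567,350) and (433,338).

```bash
cat >> h.py <<'E'
def crop2uv(p): return (np.float64(p)+.5)/[5,600/130 if 0 else 4.6]-.5+[115,175]
E
python3 - <<'E'
from h import *
from scipy.spatial.transform import Rotation as R
W=ray('top',crop2uv([[415,157],[328,433],[592,506],[678,229],[152,30],[38,384]]),.085)[:,:2]
M=ray('top',crop2uv([[455,203],[587,221],[567,350],[433,338]]),.103)[:,:2]
print(W.round(4))
L=np.float64([[60,-1],[-70,-1],[-70,-117],[60,-117],[85,125],[-85,125]])/1000
D=np.array([-.054,-.059])
P=np.r_[L,[D]]; Q=np.r_[W,[[.48413,.13488]]]
pc,qc=P.mean(0),Q.mean(0); U,S,V=np.linalg.svd((P-pc).T@(Q-qc)); Rm=(U@V).T; t=qc-Rm@pc
th=np.arctan2(Rm[1,0],Rm[0,0]); print('yaw',th,np.degrees(th),'org',t,'resid mm',((Q-(P@Rm.T+t))*1000).round(1).tolist())
mc=M.mean(0); print('model world',mc,'case',((M-t)@Rm*1000).round(1).tolist(),(mc-t)@Rm)
s=manip.state(); q=s['tool_rot']; print(R.from_quat(np.r_[q[1:],q[0]]).as_matrix().round(3))
E
```

```text
[[0.6122 0.1576]
 [0.4858 0.1948]
 [0.4516 0.0835]
 [0.5782 0.0464]
 [0.6716 0.269 ]
 [0.5091 0.3174]]
yaw -0.29565466096124843 -16.939764266450798 org [0.55379339 0.17501038] resid mm [[1.3, 1.0], [-0.7, 0.4], [-1.1, 0.0], [1.1, 0.8], [0.1, -0.8], [0.2, -2.0], [-0.8, 0.6]]
model world [0.55675698 0.11498259] case [[46.2, -24.7], [54.0, -79.7], [-4.1, -88.4], [-14.8, -33.5]] [ 0.02032507 -0.05655979]
[[-0.97   0.241 -0.001]
 [ 0.241  0.97  -0.002]
 [ 0.    -0.002 -1.   ]]
```

```bash
cat >> h.py <<'E'
from scipy.spatial.transform import Rotation as Rot
T0=np.array([.5538,.1750]); TH=-.2957
def rel(cx,cy,z,yaw=TH):
    """shift (tool axes, mm) and turn from here to case point (m), jaw axis at world yaw"""
    s=manip.state(); q=s['tool_rot']; A=Rot.from_quat(np.r_[q[1:],q[0]]).as_matrix()
    c,n=np.cos(TH),np.sin(TH); C=np.array([[c,-n],[n,c]])
    g=np.r_[T0+C@[cx,cy],z]; y=np.arctan2(A[1,1],A[0,1])
    print('t',s['time'],'case',((s['tool_pos'][:2]-T0)@C*1000).round(1),'z',s['tool_pos'][2].round(4),'F',s['contact_force'].round(1),'w',s['gripper_width'].round(2))
    print('shift mm',(A.T@(g-s['tool_pos'])*1000).round(1),'turn',np.degrees(-(yaw-y)).round(1))
E
python3 -c "
from h import *
rel(.020,-.105,.20)"
```

```text
Traceback (most recent call last):
  File "h.py", line 18, in rel
    print('t',s['time'],'case',((s['tool_pos'][:2]-T0)@C*1000).round(1),'z',s['tool_pos'][2].round(4),'F',s['contact_force'].round(1),'w',s['gripper_width'].round(2))
                                                                                                                                          ^^^^^^^^^^^^^^^^^^^^^^^^
AttributeError: 'float' object has no attribute 'round'
```

Request:
jog_arm:
  targets:
    - [-0.03, -0.025, 0, 7]
    - [-0.06, -0.05, 0, 14]
    - [-0.09, -0.075, 0, 21]
    - [-0.12, -0.1, 0, 28]
    - [-0.15, -0.125, 0, 35]
  fingers: 0.3

```text
time: 0.52
tool_pos: [0.2666, 0.4473, 0.2307]
tool_rot: [-0.0, 0.417, 0.909, -0.0]
contact_force: [0.8, -0.1, 0.1]
gripper_width: 0.309
```

```bash
python3 -c "
from h import *
rel(.020,-.105,.20)"
```

```text
Traceback (most recent call last):
  File "h.py", line 18, in rel
    print('t',s['time'],'case',((s['tool_pos'][:2]-T0)@C*1000).round(1),'z',s['tool_pos'][2].round(4),'F',s['contact_force'].round(1),'w',s['gripper_width'].round(2))
                                                                                                                                          ^^^^^^^^^^^^^^^^^^^^^^^^
AttributeError: 'float' object has no attribute 'round'
```

```bash
sed -i "s/s\['gripper_width'\].round(2)/s['gripper_width']/" h.py; python3 -c "
from h import *
rel(.020,-.105,.20)"
```

```text
t 0.5167 case [-354.   176.8] z 0.2307 F [ 0.8 -0.1  0.1] w 0.3093404580574489
shift mm [-466.7  -38.    30.8] turn 57.7
```

Request:
jog_arm:
  targets:
    - [-0.038, -0.003, 0, 5]
    - [-0.076, -0.006, 0, 10]
    - [-0.114, -0.009, 0, 15]
    - [-0.152, -0.012, 0, 20]
    - [-0.19, -0.015, 0, 25]

```text
time: 0.93
tool_pos: [0.3801, 0.2941, 0.2309]
tool_rot: [-0.0, 0.603, 0.798, -0.0]
contact_force: [0.1, 0.3, 0.3]
gripper_width: 0.296
```

```bash
python3 -c "
from h import *
rel(.020,-.105,.20)"
```

```text
t 0.9333 case [-200.8   63.3] z 0.2309 F [0.1 0.3 0.3] w 0.29609850762848566
shift mm [-261.    94.8   30.9] turn 32.7
```

Request:
jog_arm:
  targets:
    - [-0.037, 0.013, 0, 6.5]
    - [-0.074, 0.027, 0, 13]
    - [-0.111, 0.04, 0, 19.5]
    - [-0.148, 0.054, 0, 26]
    - [-0.185, 0.067, 0, 32.5]

```text
time: 1.35
tool_pos: [0.4957, 0.1346, 0.2309]
tool_rot: [-0.0, 0.803, 0.596, -0.0]
contact_force: [0.7, -0.2, 0.2]
gripper_width: 0.301
```

```bash
python3 -c "
from h import *
rel(.020,-.106,.14)"
```

```text
t 1.35 case [-43.8 -55.5] z 0.2309 F [ 0.7 -0.2  0.2] w 0.3007917654045096
shift mm [-50.6  63.7  90.9] turn 0.1
```

Request:
jog_arm:
  targets:
    - [-0.025, 0.03, 0, 0]
    - [-0.05, 0.06, 0, 0]
    - [-0.05, 0.06, 0.04, 0]
    - [-0.05, 0.06, 0.075, 0]
    - [-0.05, 0.06, 0.09, 0]

```text
time: 1.77
tool_pos: [0.5357, 0.0705, 0.1356]
tool_rot: [-0.002, 0.802, 0.598, -0.003]
contact_force: [-1.1, 0.2, -1.1]
gripper_width: 0.299
```

Run:
```python
from h import *
rel(.020,-.106,.092)
a=grab('side','s1'); b=grab('top','t1')
a=cv2.resize(a[100:260,140:300],(600,600),interpolation=2); b=cv2.resize(b[175:305,115:265],(200,200))
cv2.imwrite('pics/s1c.png',a[:,:,::-1])
```

```text
t 1.7667 case [  13.1 -105.2] z 0.1356 F [-1.1  0.2 -1.1] w 0.2989360325063653
shift mm [-0.7  7.2 43.6] turn 0.4
```

View pics/s1c.png

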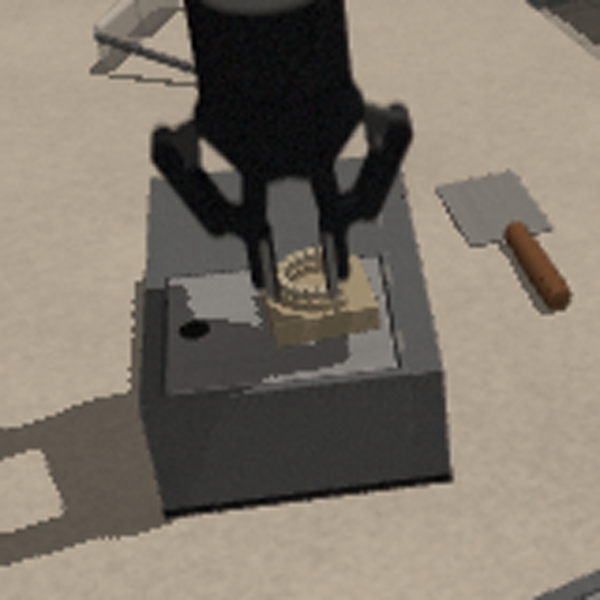

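The fingers stand above the lid on the near side of the model and straddle its width. I'll back off a little and go down slowly.

Request:
jog_arm:
  targets:
    - [-0.003, 0.006, 0.01, 0]
    - [-0.003, 0.006, 0.02, 0]
    - [-0.003, 0.006, 0.03, 0]
    - [-0.003, 0.006, 0.037, 0]
    - [-0.003, 0.006, 0.037, 0]

```text
time: 2.28
tool_pos: [0.5424, 0.0671, 0.1026]
tool_rot: [-0.001, 0.801, 0.599, -0.001]
contact_force: [-0.2, -0.2, -0.3]
gripper_width: 0.297
```

Run:
```python
from h import *
rel(.020,-.106,.091)
a=grab('side','s2')
a=cv2.resize(a[130:230,170:270],(600,600),interpolation=2)
cv2.imwrite('pics/s2c.png',a[:,:,::-1])
```

```text
t 2.2833 case [  20.5 -106.5] z 0.1026 F [-0.2 -0.2 -0.3] w 0.29697757217951276
shift mm [ 0.5 -0.5 11.6] turn 0.5
```

View pics/s2c.png

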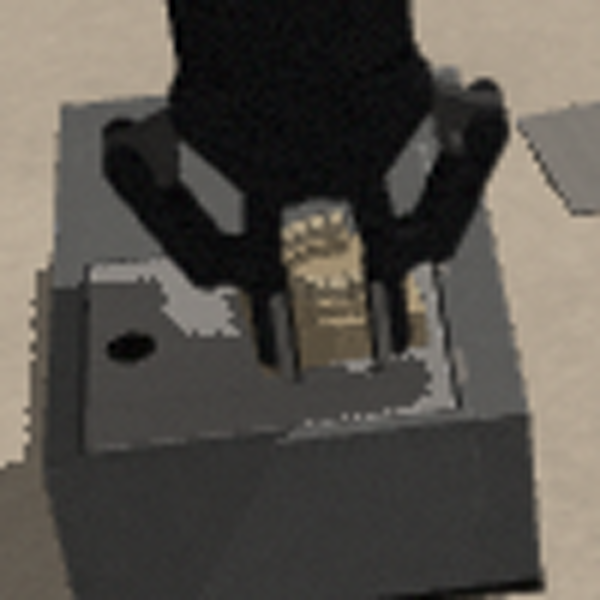

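Request:
jog_arm:
  targets:
    - [0, 0, 0.006, 0]
    - [0, 0, 0.011, 0]
    - [0, 0, 0.012, 0]
    - [0.004, 0, 0.012, 0]
    - [0.008, 0, 0.012, 0]

```text
time: 2.75
tool_pos: [0.5458, 0.0749, 0.0924]
tool_rot: [-0.0, 0.801, 0.598, 0.0]
contact_force: [0.2, 0.2, 0.0]
gripper_width: 0.297
```

Request:
jog_arm:
  targets:
    - [0.005, 0, 0, 0]
    - [0.01, 0, 0, 0]
    - [0.015, 0, 0, 0]
    - [0.02, 0, 0, 0]
    - [0.025, 0, 0, 0]

```text
time: 3.17
tool_pos: [0.5531, 0.0991, 0.0925]
tool_rot: [0.0, 0.801, 0.599, 0.0]
contact_force: [-0.2, -0.6, 0.5]
gripper_width: 0.304
```

Run:
```python
from h import *
rel(.020,-.05,.091)
a=grab('side','s3')
a=cv2.resize(a[130:230,170:270],(600,600),interpolation=2)
cv2.imwrite('pics/s3c.png',a[:,:,::-1])
```

```text
t 3.1667 case [ 21.4 -72.8] z 0.0925 F [-0.2 -0.6  0.5] w 0.3036339546526762
shift mm [22.8 -1.2  1.5] turn 0.5
```

View pics/s3c.png

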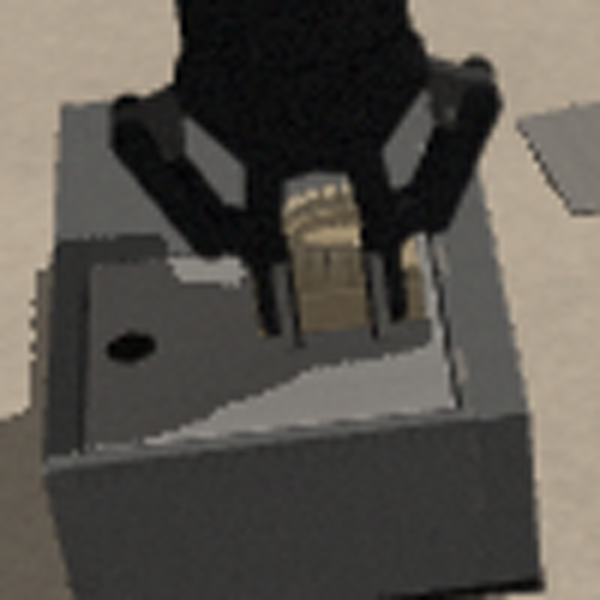

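The model is square against both fingertips and sliding. I'll keep pushing.

Request:
jog_arm:
  targets:
    - [0.007, 0, 0, 0]
    - [0.014, 0, 0, 0]
    - [0.021, 0, 0, 0]
    - [0.028, 0, 0, 0]
    - [0.035, 0, 0, 0]

```text
time: 3.63
tool_pos: [0.563, 0.1329, 0.0924]
tool_rot: [0.0, 0.801, 0.599, 0.0]
contact_force: [-0.2, -0.7, 1.4]
gripper_width: 0.298
```

Request:
jog_arm:
  targets:
    - [0.007, 0, 0, 0]
    - [0.014, 0, 0, 0]
    - [0.021, 0, 0, 0]
    - [0.028, 0, 0, 0]
    - [0.035, 0, 0, 0]

```text
time: 4.05
tool_pos: [0.5728, 0.1664, 0.0923]
tool_rot: [0.0, 0.801, 0.599, -0.0]
contact_force: [-0.9, -2.7, 1.5]
gripper_width: 0.298
```

Run:
```python
from h import *
rel(.020,.025,.091)
```

```text
t 4.05 case [20.7 -2.7] z 0.0923 F [-0.9 -2.7  1.5] w 0.29845785087744836
shift mm [27.7 -0.4  1.3] turn 0.5
```

Request:
jog_arm:
  targets:
    - [0.006, 0, 0, 0]
    - [0.012, 0, 0, 0]
    - [0.018, 0, 0, 0]
    - [0.022, 0, 0, 0]
    - [0.026, 0, 0, 0]

```text
time: 4.47
tool_pos: [0.5801, 0.1911, 0.0923]
tool_rot: [0.0, 0.801, 0.599, -0.0]
contact_force: [-0.0, -0.6, 0.8]
gripper_width: 0.301
```

Request:
jog_arm:
  targets:
    - [0, 0, 0, 0]
    - [-0.008, 0, 0, 0]
    - [-0.02, 0, 0, 0]
    - [-0.04, 0, -0.03, 0]
    - [-0.06, 0, -0.06, 0]
  fingers: 0.3

```text
time: 4.88
tool_pos: [0.5602, 0.1316, 0.1498]
tool_rot: [-0.002, 0.801, 0.599, -0.003]
contact_force: [1.3, -0.0, 0.1]
gripper_width: 0.297
```

Request:
jog_arm:
  targets:
    - [-0.02, -0.02, 0, 0]
    - [-0.03, -0.06, 0, 0]
    - [-0.03, -0.09, 0, 0]
    - [-0.03, -0.09, 0, 0]
    - [-0.03, -0.09, 0, 0]
  fingers: 0

```text
time: 5.3
tool_pos: [0.4667, 0.1292, 0.1519]
tool_rot: [0.0, 0.801, 0.598, 0.0]
contact_force: [0.4, 0.2, -0.3]
gripper_width: -0.0
```

Run:
```python
from h import *
rel(-.054,-.059,.100)
a=grab('side','s4'); b=grab('top','t4')
a=cv2.resize(a[110:250,160:300],(400,400),interpolation=2)
b=cv2.resize(b[175:305,115:265],(400,400),interpolation=2)
cv2.imwrite('pics/c4.png',np.hstack([a,b])[:,:,::-1])
```

```text
t 5.3 case [-70.  -69.2] z 0.1519 F [ 0.4  0.2 -0.3] w -0.00026833379838041006
shift mm [10.1 16.1 51.9] turn 0.5
```

View pics/c4.png

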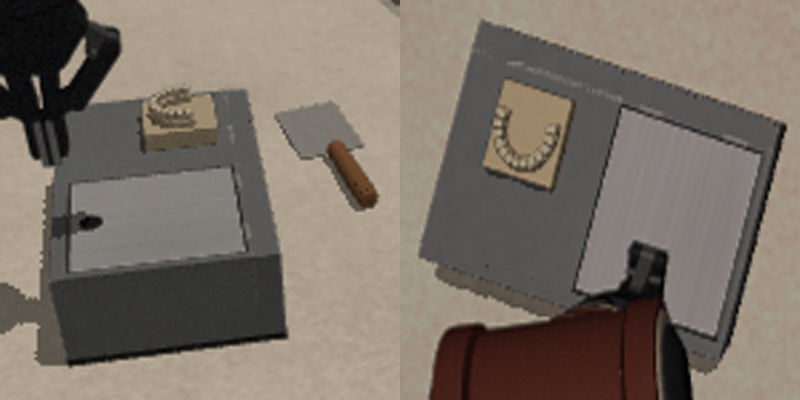

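The model stands square on the fixed top, well clear of the seam, and the lid is shut. Next I press at the dot, keeping the fingertips behind the front rim.

Request:
jog_arm:
  targets:
    - [0.005, 0.01, 0.01, 0]
    - [0.01, 0.02, 0.03, 0]
    - [0.01, 0.02, 0.05, 0]
    - [0.01, 0.02, 0.058, 0]
    - [0.01, 0.02, 0.058, 0]

```text
time: 5.82
tool_pos: [0.489, 0.1332, 0.0916]
tool_rot: [-0.001, 0.801, 0.598, -0.002]
contact_force: [-0.5, 0.4, -0.2]
gripper_width: 0.0
```

Run:
```python
from h import *
rel(-.050,-.059,.081)
b=grab('top','t5'); a=grab('side','s5')
m=ray('top',[[163,219]],.103)[0,:2]; c,n=np.cos(TH),np.sin(TH); print('model case',(m-T0)@np.array([[c,-n],[n,c]]))
cv2.imwrite('pics/s5c.png',cv2.resize(a[130:250,160:280],(500,500),interpolation=2)[:,:,::-1])
```

```text
t 5.8167 case [-49.9 -58.9] z 0.0916 F [-0.5  0.4 -0.2] w 0.0003517449730444495
shift mm [-0.1 -0.1 10.6] turn 0.4
model case [0.02049074 0.06014789]
```

View pics/s5c.png

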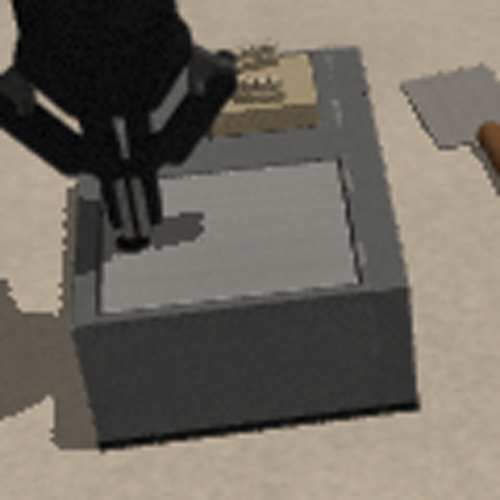

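The fingertips are over the dot and the model is at case (20, 60) mm. I'll press gently.

Request:
jog_arm:
  targets:
    - [0, 0, 0.003, 0]
    - [0, 0, 0.005, 0]
    - [0, 0, 0.006, 0]
    - [0, 0, 0.007, 0]
    - [0, 0, 0.007, 0]

```text
time: 6.33
tool_pos: [0.4902, 0.1338, 0.0875]
tool_rot: [0.0, 0.801, 0.599, 0.0]
contact_force: [-1.1, 0.5, -0.9]
gripper_width: -0.001
```

Request:
jog_arm:
  targets:
    - [0, 0, 0.001, 0]
    - [0, 0, 0.0015, 0]
    - [0, 0, 0.002, 0]
    - [0, 0, 0.002, 0]

```text
time: 6.67
tool_pos: [0.4902, 0.1338, 0.0853]
tool_rot: [0.0, 0.801, 0.599, 0.0]
contact_force: [-0.0, -0.7, -0.4]
gripper_width: 0.0
```

Request:
jog_arm:
  targets:
    - [0, 0, 0.0007, 0]
    - [0, 0, 0.0014, 0]
    - [0, 0, 0.002, 0]
    - [0, 0, 0.002, 0]

```text
time: 7.0
tool_pos: [0.4903, 0.1339, 0.0842]
tool_rot: [-0.0, 0.801, 0.599, -0.0]
contact_force: [-3.6, -0.3, 6.3]
gripper_width: -0.0
```

Request:
jog_arm:
  targets:
    - [0, 0, 0.0005, 0]
    - [0, 0, 0.001, 0]
    - [0, 0, 0.0015, 0]
    - [0, 0, 0.0015, 0]

```text
time: 7.33
tool_pos: [0.4903, 0.1339, 0.0832]
tool_rot: [-0.0, 0.801, 0.599, -0.0]
contact_force: [-4.2, -1.1, 8.6]
gripper_width: 0.002
```

Request:
jog_arm:
  targets:
    - [0, 0, 0.0005, 0]
    - [0, 0, 0.001, 0]
    - [0, 0, 0.0015, 0]
    - [0, 0, 0.0018, 0]
    - [0, 0, 0.0018, 0]

```text
time: 7.75
tool_pos: [0.4903, 0.1339, 0.0814]
tool_rot: [-0.0, 0.801, 0.599, -0.0]
contact_force: [-4.0, -1.6, 7.9]
gripper_width: -0.001
```

Request:
jog_arm:
  targets:
    - [0, 0, 0.0005, 0]
    - [0, 0, 0.001, 0]
    - [0, 0, 0.001, 0]
    - [0, 0, 0.001, 0]

```text
time: 8.08
tool_pos: [0.4903, 0.1339, 0.0804]
tool_rot: [-0.0, 0.801, 0.599, -0.0]
contact_force: [-5.2, -1.1, 8.8]
gripper_width: -0.001
```

That is about 4.5 mm of press, so the catch should be free. I'll come up and away to the front.

Request:
jog_arm:
  targets:
    - [0, 0, -0.01, 0]
    - [0, 0, -0.03, 0]
    - [0, 0, -0.06, 0]
    - [0, -0.01, -0.095, 0]
    - [0, -0.04, -0.12, 0]

```text
time: 8.5
tool_pos: [0.4541, 0.1446, 0.2026]
tool_rot: [0.001, 0.802, 0.598, 0.002]
contact_force: [-0.2, 1.2, -0.2]
gripper_width: -0.001
```

Request:
jog_arm:
  targets:
    - [0, -0.02, -0.01, 0]
    - [0, -0.04, -0.01, 0]
    - [0, -0.06, -0.01, 0]
    - [0, -0.06, -0.01, 0]
    - [0, -0.06, -0.01, 0]

```text
time: 8.92
tool_pos: [0.394, 0.1624, 0.2093]
tool_rot: [0.0, 0.801, 0.599, 0.001]
contact_force: [-0.4, 0.7, 0.2]
gripper_width: -0.003
```

Run:
```python
from h import *
rel(-.1,-.059,.2)
a=grab('side','s6'); b=grab('top','t6')
cv2.imwrite('pics/c6.png',np.hstack([cv2.resize(a[100:290,150:400],(400,304),interpolation=2),cv2.resize(b[100:290,110:410],(400,304),interpolation=2)])[:,:,::-1])
```

```text
t 8.9167 case [-149.2  -58.7] z 0.2093 F [-0.4  0.7  0.2] w -0.0033318922152283715
shift mm [-0.8 49.2  9.4] turn 0.5
```

View pics/c6.png

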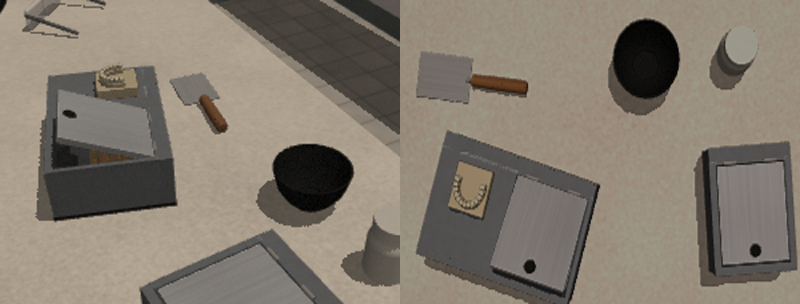

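The lid stands ajar, the model is upright on the fixed top, the narrow lid is shut and the loose objects haven't moved. The arm is clear, so I'm handing in.

```bash
python3 -c "
from plant import manip
print(manip.job_done())"
```

```text
the job is handed in; nothing more can be done
None
```

I pushed the model with two fingertips off the lid onto the fixed top. I then shut the fingers, pressed the lid at its dot, and backed the arm away to the front. I handed the job in at about 9 s on the robot's clock.

- **Model:** before the press it stood square and upright at about (20, 60) mm in the wide case's frame, clear of the lid. The last pictures show it still upright there, but I did not measure it again.
- **Press:** the tip went about 4.5 mm down, with about 9 N upward on the tool. The measured force also showed about 5 N sideways.
- **Lid:** the last pictures show it standing ajar. I judged this by eye and did not measure the angle.
- **Everything else:** the narrow lid is shut, and the bowl, jar and spatula look unmoved in the pictures. The arm is clear and touching nothing.

No checks failed or disagreed. The hand-in gave no verdict.

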